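# Push the vial carrier round its L-shaped slot into the reader

### The arm

A 6-joint arm with a two-finger parallel gripper is mounted at the origin on a cart in front of the work surface, level with it; the furniture and walls round the work are solid. World frame = base frame: x ahead of the robot, y to its left, z up, the work surface at z = 0. Lengths are in m, angles in rad, forces in N, time in s.
With the tool pointing down it reaches from about 0.375 to 0.825 m from the base axis. Payload 5.5 kg.
Tool frame: the origin (TCP) lies at the very end of the fingers, on their centre line; the grasp point (between the pads) lies 19 mm behind it; z points along the fingers, y is the line along which they close (so a half turn about z gives the same grasp; the last joint's range is limited). The gripper opens to 85 mm and grips with 20 to 120 N. Pads are 22 mm wide; open, the fingers measure 114 mm over their backs; the gripper's body (76 mm by 85 mm) begins 54 mm behind the grasp point. The pads swing forward as they close: fully open they stand 13 mm farther back than shut.
Start: joints at [1.165, 0.314, -0.047, 1.21, 0, 1.571], TCP at [0.237, 0.551, 0.231] pointing down, gripper open.
Joint ranges: [-2.67, 2.67], [-0.69, 1.73], [-1.03, 1.25], [-2.08, 2.16], [-1.42, 1.45], [-3.14, 3.14]. Speed limits (rad/s): [2.39, 2.39, 3.01, 3.14, 3.14, 3.14].

### API

Orientations are given as a unit quaternion [w, x, y, z].
In Python, from plant import manip, optics, sign_off gives the robot as it stands.
- The arm moves only by the tool arm_command, never from a script. Its argument "plan" is a list that holds one entry, the list of rows, each a list of 6 numbers: the shift along the tool's x, y, z in m, then the turn, a rotation vector about the tool's x, y, z in rad. In form: [[[dx, dy, dz, rx, ry, rz], ...]]. A call has 1 to 12 rows; each row is the pose to reach, as a shift and turn from the pose commanded when the call began, along the tool's axes at that moment; what a row does not reach only later rows make up. A row lasts 1/12 s, in which the tool goes at most 41.7 mm and 7.16 degrees, less where a joint would pass 70% of its speed; a pose out of reach is approached as far as the arm can. A call with a gripper value outside its range is refused whole. "claw" is the closure in counts, from 0 (fully open) to 255 (shut), set as the call begins (left out, the last holds). The fingers move at their own pace and stop on an object; "grip_force" is the grip in N (left out, the last holds). Time passes only in rows, so rows that repeat a pose let the fingers close. It gives the time, the measured TCP pose, the force, the opening and the grip force at its end, in the units of the state.
- manip.observe(): the state, without advancing time (a new reading comes with each control period).
- optics.camera(name): name is "side" or "top"; returns the picture (480x640x3 uint8, red, green, blue); there is no depth.
- optics.camera_model(name): a dict with "camera_matrix" (3x3 intrinsics, pixels), "dist" ([k1, k2, p1, p2, k3] as OpenCV has them; the pictures are not rectified), "camera_from_world" (4x4, takes a point from world to camera coordinates). Camera axes: x right, y down, z forward; pixel columns grow to the right and rows downward; lengths in m; the calibration is good to about 2 mm. A picture is of the moment at which its call begins. camera_model takes no time and is no camera call.
- sign_off(): hands the job in; it is judged then, once.
The state is a dict: "time_s": time; "q": joint angles; "dq": joint speeds; "joint_torque": joint torques, N m; "tool_pos": TCP position; "orientation": TCP orientation; "contact_force": force on the tool from outside, world axes, zero at the start; "moment": the same for the moment, N m; "gripper_width": finger opening in m; "grip_force": force on a finger pad.
Only numpy, scipy, OpenCV 4.12 (cv2) and the standard library are available. Lean on these libraries where they do the work, as an engineer would, in place of code of your own. Each camera call takes 0.05 s, during which the arm holds its last target. There are 200 camera calls.

### The job

With the fingertips, push the orange vial carrier along the L-shaped slot of its track: away from its start to the corner, round it, and on to the very end of the slot inside the white read head. Only push gently on the side of the orange carrier: do not touch, lift or spill the vial standing in it or pinch the carrier, and leave everything else standing where it is.

Things in the scene. Friction and masses are not known exactly. Their poses are not given: they have to be found in the camera images.
- track: fixed transfer track: grey plate on a black base, 170 x 170 mm, top face 17 mm above the worktop. Origin on the worktop (plate spans x -85..85, y -95..75 mm); at zero yaw x points away from the robot, y to the left. A 12 mm wide L-shaped slot: first leg along +x at y = 35 mm from x = -50 to the corner at x = 40, second leg from there along -y to the dock at y = -45 mm
- leg1_start (a point): middle line of the slot at the beginning of the first leg, on the plate's top face
- corner (a point): middle line of the slot at the corner of the L, on the plate's top face; the slot's outer wall stops the carrier's pin 1.5 mm past it
- dock (a point): middle line of the slot at the end of the second leg, on the plate's top face; the slot's end stops the pin 1.5 mm past it. A white read head stands round its far half, up to 68 mm above the worktop; its two cheeks (48 mm high above the worktop, 55 mm apart) begin level with the dock; it is open above and toward the corner
- puck_pin (a point): axis of the vial carrier at its underside, level with the plate's top. Carrier: orange round puck, 48 mm across, 14 mm high, with a collar 33 mm across up to 22 mm. Below it a 9 mm steel pin runs in the slot, with a wider foot under the plate so that it cannot lift out or tip
- vial_mid (a point): clear vial with blue cap, 22 mm across, 44 tall, standing loose in the puck's cup (18 mm deep, floor 4 mm above the puck's underside); its top is 48 mm above the plate. The point is its centre, half-way up.
- spare_vial_mid (a point): small brown vial with white cap, 22 mm across, 44 tall, standing in a low ring on the plate's near right corner (track frame x -55, y -60 mm); bystander; the point is its centre, half-way up
- beaker_mid (a point): glass beaker, 56 mm across, 58 tall, on the worktop near the robot; bystander; the point is its centre, half-way up
- dish_mid (a point): petri dish, 92 mm across, 16 high, on the worktop near the robot, to the right; bystander; the point is its centre, half-way up
- bottle_mid (a point): clear bottle with blue cap, 93 mm across, 191 tall, behind the track; bystander; the point is its centre, half-way up
- amber_mid (a point): brown bottle with black cap, 60 mm across, 106 tall, behind the track; bystander; the point is its centre, half-way up
- stopper_mid (a point): blue rubber stopper, 26 mm across, 22 tall, standing to the left behind the track; bystander; the point is its centre, half-way up
- puck: the same orange carrier as a whole, about 0.13 kg; origin at its axis at its underside, z up; its yaw means nothing, it may spin about the pin. It slides with dry friction (about 1 to 2 N), stays where it is left, and starts somewhere on the first leg
- vial: the same clear vial as a whole; origin at the centre of its underside
There are look-alikes about, which are no part of the job. What is meant by the puck is not black, and is the larger of those in its own colour.

How it is judged:
On the way:
1. the carrier's pin reaches the corner of the slot (horizontal distance between puck_pin and corner below 0.007 m), for 0.05 s.
At the end, for the whole second after the job is handed in: The carrier's axis is within 5 mm of the dock point at the end of the second leg and at rest (slower than 10 mm/s), and the vial still stands in the carrier's cup (tilt under 0.15 rad, within 6 mm of its axis, on the cup's floor) (linear speed of puck below 0.01 m/s and horizontal distance between puck_pin and dock below 0.005 m and angle between vial_mid's own z axis and vertical below 0.15 rad and horizontal distance between vial_mid and puck_pin below 0.006 m and z of vial_mid in the frame of puck_pin below 0.031 m); the robot touches nothing.
It fails at once if the fingers press on the vial (over 1 N) (contact force between the fingers and vial above 1 N).
It fails at once if the vial tips or rises out of the cup (angle between vial_mid's own z axis and vertical above 0.4 rad or z of vial_mid in the frame of puck_pin above 0.036 m).
It fails at once if the carrier is pushed or squeezed with more than 30 N (contact force between the fingers and puck above 30 N).
It fails at once if a bystander is moved by more than 15 mm (distance of any of spare_vial_mid, beaker_mid, dish_mid, bottle_mid, amber_mid, stopper_mid from where it was at the start of the episode above 0.015 m).
It also fails if it takes over 45 s, if anything falls off the work surface, if the arm or the gripper's body presses on something with over 40 N, if the wrist force passes 120 N, or if a joint passes its speed limit or range.

## Working session

There is one attempt and no reset: what is moved stays moved. The work goes in short steps, Python scripts to look and compute and a tool call to move; the robot and the scene stay as the last step left them, time stands still between calls to the robot, and variables do not carry over. Pictures are saved under pics/ and viewed, at most 10 in all, crops included, and the job is handed in when it is done.

Besides the shell and the picture viewer there is one more tool, called after "Emit:" as name(argument=value, ...), one argument or row to a line, values as JSON. arm_command: Moves the arm, as the interface text tells. Its arguments: {"type":"object","properties":{"plan":{"type":"array","items":{"type":"array","items":{"type":"array","items":{"type":"number"}}}},"claw":{"type":"number"},"grip_force":{"type":"number"}},"required":["plan"]}

```bash
mkdir -p pics; ls; python3 - <<'E'
from plant import manip, optics
import cv2
s=manip.observe(); print(s)
for n in("side","top"):
    im=optics.camera(n); cv2.imwrite(f"pics/{n}0.png",im[:,:,::-1]); 
    m=optics.camera_model(n); print(n,m)
E
```

```text
pics
{'time_s': 0.0, 'q': array([ 1.16499522e+00,  3.14237657e-01, -4.80650692e-02,  1.21021242e+00,
        3.24686038e-05,  1.57079978e+00]), 'dq': array([-1.04069602e-03, -8.39429311e-04,  2.01256870e-04, -3.55917490e-05,
       -8.21288193e-05, -1.01529223e-03]), 'joint_torque': array([ 2.09333448e-03, -5.39595830e+01,  3.39742541e+01,  1.93477096e-02,
        9.38359926e-05,  7.04593376e-06]), 'tool_pos': array([0.23661482, 0.55074483, 0.23043374]), 'orientation': array([-1.89080577e-04,  2.01512856e-01,  9.79485493e-01, -8.38509134e-04]), 'contact_force': array([-0.3306772 ,  0.30365457,  0.5106004 ]), 'moment': array([ 0.01616941, -0.05538292,  0.01769873]), 'grip_force': 0.0, 'gripper_width': 0.08541383966324095}
side {'camera_matrix': array([[485.61110651,   0.        , 324.42066309],
       [  0.        , 485.61110651, 252.69505796],
       [  0.        ,   0.        ,   1.        ]]), 'dist': array([0.00528262, 0.        , 0.        , 0.        , 0.        ]), 'camera_from_world': array([[-0.99972189,  0.01986501,  0.01270945,  0.562366  ],
       [-0.00426669,  0.37767575, -0.92592809,  0.10034825],
       [-0.02319362, -0.9257248 , -0.37748595,  0.86929465],
       [ 0.        ,  0.        ,  0.        ,  1.        ]])}
top {'camera_matrix': array([[537.61190581,   0.        , 317.7306848 ],
       [  0.        , 537.61190581, 238.8981026 ],
       [  0.        ,   0.        ,   1.        ]]), 'dist': array([0.01749631, 0.        , 0.        , 0.        , 0.        ]), 'camera_from_world': array([[-0.01311392, -0.99989336, -0.00642572, -0.08174204],
       [-0.99292063,  0.01378064, -0.11797765,  0.59152559],
       [ 0.11805362,  0.00483308, -0.99299546,  0.9363288 ],
       [ 0.        ,  0.        ,  0.        ,  1.        ]])}
```

View pics/top0.png

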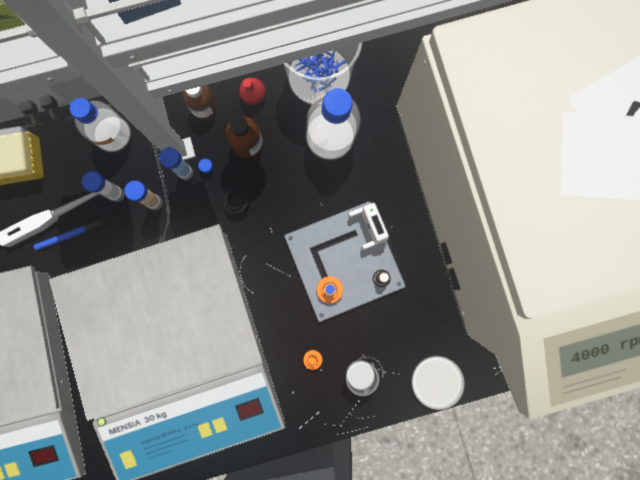

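View pics/side0.png

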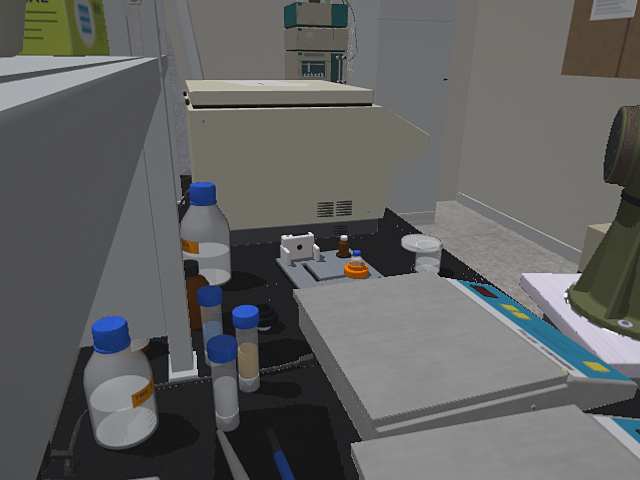

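Candidates for the carrier: the large orange puck with a vial at (330,290), the small orange one at (313,360), and the black one at (236,203). I choose (330,290), since it's the larger orange one and sits on the track. The next crop checks this.

```bash
python3 - <<'E'
import cv2
im=cv2.imread("pics/top0.png")[190:340,265:425]
cv2.imwrite("pics/crop1.png",cv2.resize(im,None,fx=4,fy=4,interpolation=cv2.INTER_CUBIC))
E
```

```text
(no output)
```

View pics/crop1.png

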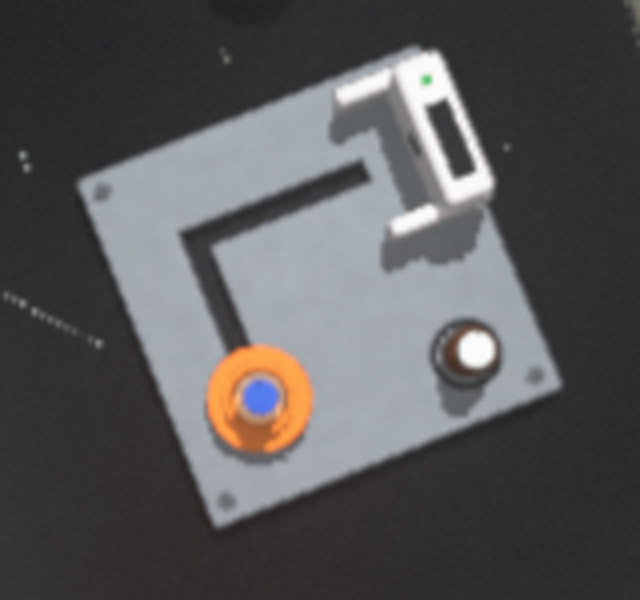

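The crop shows the large orange carrier with its blue-capped vial at crop (259,400), at the near end of leg 1, so the choice is right. Plate corners are at (78,183), (216,527) and (562,384), and the slot's outer corner is at (180,235). The dock end is by the read head at about (370,165).

```bash
cat > h.py <<'E'
import numpy as np, cv2
from scipy.optimize import least_squares
from scipy.spatial.transform import Rotation as R
from plant import optics, manip
def unproj(n,px,z):
    m=optics.camera_model(n); T=m["camera_from_world"]
    p=cv2.undistortPoints(np.array([[px]],float),m["camera_matrix"],m["dist"])[0,0]
    Ro=T[:3,:3].T; c=-Ro@T[:3,3]; d=Ro@np.array([*p,1]); return c+d*(z-c[2])/d[2]
def proj(n,P):
    m=optics.camera_model(n);T=m["camera_from_world"]
    return cv2.projectPoints(np.array(P,float).reshape(-1,3),cv2.Rodrigues(T[:3,:3])[0],T[:3,3],m["camera_matrix"],m["dist"])[0][:,0]
def crop2px(c,o=(265,190),k=4): return (np.array(c)+.5)/k-.5+np.array(o)
def rel(pos,yaw_x):
    """tool-frame shift and rotvec to put TCP at pos, pointing down, tool x along world yaw"""
    s=manip.observe(); q=s["orientation"]; R0=R.from_quat([q[1],q[2],q[3],q[0]])
    x=np.array([np.cos(yaw_x),np.sin(yaw_x),0]); z=np.array([0,0,-1.]); R1=R.from_matrix(np.c_[x,np.cross(z,x),z])
    return R0.inv().apply(np.array(pos)-s["tool_pos"]), (R0.inv()*R1).as_rotvec()
E
python3 - <<'E'
from h import *
pts=[((78,183),(85,75)),((216,527),(-85,75)),((562,384),(-85,-95)),((418,46),(85,-95))]
W=np.array([unproj("top",crop2px(c),.017)[:2] for c,_ in pts]); L=np.array([l for _,l in pts])/1e3
f=lambda p:((L@np.array([[np.cos(p[2]),np.sin(p[2])],[-np.sin(p[2]),np.cos(p[2])]])+p[:2])-W).ravel()
r=least_squares(f,[.5,-.1,.3]); print(r.x,np.round(r.fun*1e3,1))
p=r.x; c,s=np.cos(p[2]),np.sin(p[2]); M=np.array([[c,-s],[s,c]])
def tw(x,y): return M@np.array([x,y])/1e3+p[:2]
def wt(w): return M.T@(np.array(w)[:2]-p[:2])*1e3
print("slot outer corner (46,41)?",wt(unproj("top",crop2px((180,235)),.017)), "slot end",wt(unproj("top",crop2px((364,168)),.017)))
print("puck",wt(unproj("top",crop2px((259,400)),.031)),"cap",wt(unproj("top",crop2px((260,396)),.065)),"spare",wt(unproj("top",crop2px((476,350)),.061)))
for n,q in dict(start=(-50,35),corner=(40,35),dock=(40,-45)).items(): print(n,tw(*q))
print("beaker",unproj("top",(361,377),.05),"smallorange",unproj("top",(313,360),.01))
np.save("track.npy",p)
s=manip.observe();q=s["orientation"];print(R.from_quat([q[1],q[2],q[3],q[0]]).as_matrix().round(3))
E
```

```text
[ 0.54853834 -0.12825813  0.37352554] [ 0.4  0.4 -0.4 -0.2 -0.7 -0.4  0.7  0.1]
slot outer corner (46,41)? [44.40082901 40.31508845] slot end [ 41.13485912 -49.76802161]
puck [-39.27088591  35.67752217] cap [-38.4082555   35.41022982] spare [-55.32241437 -59.28413796]
start [ 0.48921451 -0.1139165 ]
corner [ 0.57300871 -0.08107549]
dock [ 0.60220072 -0.15555922]
beaker [ 0.34804557 -0.16115851  0.05      ] smallorange [ 0.37357792 -0.07818473  0.01      ]
[[-0.919  0.395 -0.001]
 [ 0.395  0.919 -0.001]
 [-0.    -0.002 -1.   ]]
```

```bash
cat >> h.py <<'E'
p=np.load("track.npy"); c_,s_=np.cos(p[2]),np.sin(p[2]); M=np.array([[c_,-s_],[s_,c_]])
tw=lambda x,y: M@np.array([x,y])/1e3+p[:2]
wt=lambda w: M.T@(np.array(w)[:2]-p[:2])*1e3
E
python3 - <<'E'
from h import *
print(tw(-92,35),rel([*tw(-92,35),.23],p[2]+np.pi/2))
E
```

```text
[ 0.45011055 -0.12924231] (array([-0.46456942, -0.54050199,  0.00136966]), array([-1.52157358e-03,  6.53658506e-04,  7.91439485e-01]))
```

Emit:
arm_command(
  plan=[
    [[-0.023, -0.027, 0, 0, 0, 0.066], [-0.046, -0.054, 0, 0, 0, 0.132], [-0.07, -0.081, 0, 0, 0, 0.198], [-0.093, -0.108, 0, 0, 0, 0.264], [-0.116, -0.135, 0, 0, 0, 0.33], [-0.139, -0.162, 0, 0, 0, 0.396], [-0.163, -0.189, 0, 0, 0, 0.462], [-0.186, -0.216, 0, 0, 0, 0.528], [-0.209, -0.243, 0, 0, 0, 0.594], [-0.232, -0.27, 0, 0, 0, 0.66], [-0.256, -0.297, 0, 0, 0, 0.726], [-0.279, -0.324, 0, 0, 0, 0.791]],
  ],
  claw=255,
  grip_force=20,
)

```text
time_s: 1.1
tool_pos: [0.3652, 0.1417, 0.2312]
orientation: [0.0, 0.565, 0.825, -0.0]
contact_force: [0.9, -0.1, 0.5]
gripper_width: 0.0001
grip_force: 0.0
```

```bash
python3 - <<'E'
from h import *
s=manip.observe();print(s['time_s'],s['tool_pos'],s['q'].round(2),s['gripper_width'],s['contact_force'],rel([*tw(-92,35),.23],p[2]+np.pi/2))
E
```

```text
1.1 [0.36522315 0.14170133 0.23118992] [ 0.37 -0.08 -0.5   1.16 -0.    1.57] 0.00010504962629890884 [ 0.85453256 -0.13372106  0.49556766] (array([-0.28328395, -0.01914381,  0.00120661]), array([ 1.47652413e-05,  5.99507814e-05, -2.43398751e-03]))
```

Emit:
arm_command(
  plan=[
    [[-0.03, -0.002, 0, 0, 0, 0], [-0.06, -0.004, 0, 0, 0, 0], [-0.09, -0.006, 0, 0, 0, 0], [-0.12, -0.008, 0, 0, 0, 0], [-0.15, -0.01, 0, 0, 0, 0], [-0.18, -0.012, 0, 0, 0, 0], [-0.21, -0.014, 0, 0, 0, 0], [-0.24, -0.016, 0.015, 0, 0, 0], [-0.262, -0.018, 0.04, 0, 0, 0], [-0.276, -0.019, 0.07, 0, 0, 0], [-0.283, -0.019, 0.1, 0, 0, 0], [-0.283, -0.019, 0.12, 0, 0, 0]],
  ],
)

```text
time_s: 2.1
tool_pos: [0.45, -0.1282, 0.1086]
orientation: [-0.001, 0.564, 0.826, -0.001]
contact_force: [0.4, 0.3, 0.2]
gripper_width: -0.0002
grip_force: 0.0
```

```bash
python3 - <<'E'
from h import *
im=optics.camera("top")
cv2.imwrite("pics/c2.png",cv2.resize(im[190:340,265:425,::-1],None,fx=4,fy=4,interpolation=cv2.INTER_CUBIC))
s=manip.observe();print(s['time_s'],s['tool_pos'],wt(s['tool_pos']),s['q'].round(2),s['contact_force'],rel([*tw(-92,35),.024],p[2]+np.pi/2))
E
```

```text
2.15 [ 0.44748206 -0.12681601  0.10561789] [-93.56188549  38.21812942] [-0.28  0.16 -0.55  0.87 -0.    0.92] [-1.24241622  0.18285123 -2.69569441] (array([-0.00358381,  0.00205569,  0.0815917 ]), array([-0.00600057, -0.00450796, -0.00121422]))
```

View pics/c2.png

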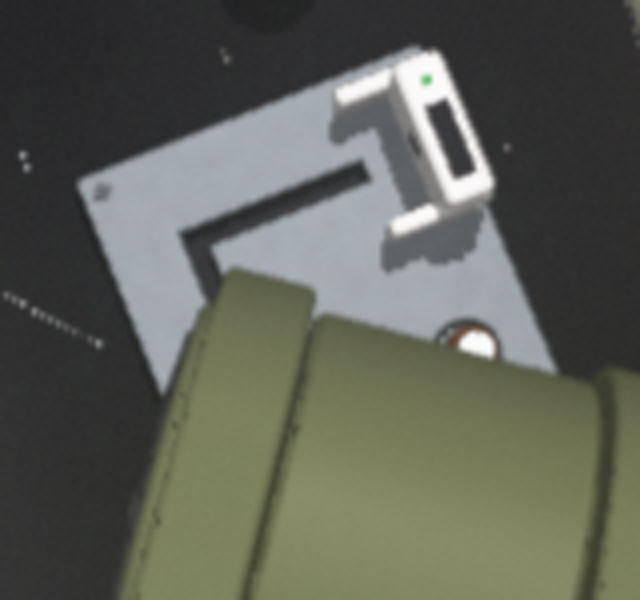

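The wrist hides the carrier in the top view. Plate and spare vial have not moved. I'll check clearance from the side.

```bash
python3 - <<'E'
from h import *
im=optics.camera("side")
cv2.imwrite("pics/s2.png",cv2.resize(im[80:330,220:520,::-1],None,fx=2.4,fy=2.4,interpolation=cv2.INTER_CUBIC))
s=manip.observe();print(s['tool_pos'],wt(s['tool_pos']))
E
```

```text
[ 0.44764684 -0.12642732  0.10779224] [-93.26663936  38.51988954]
```

View pics/s2.png

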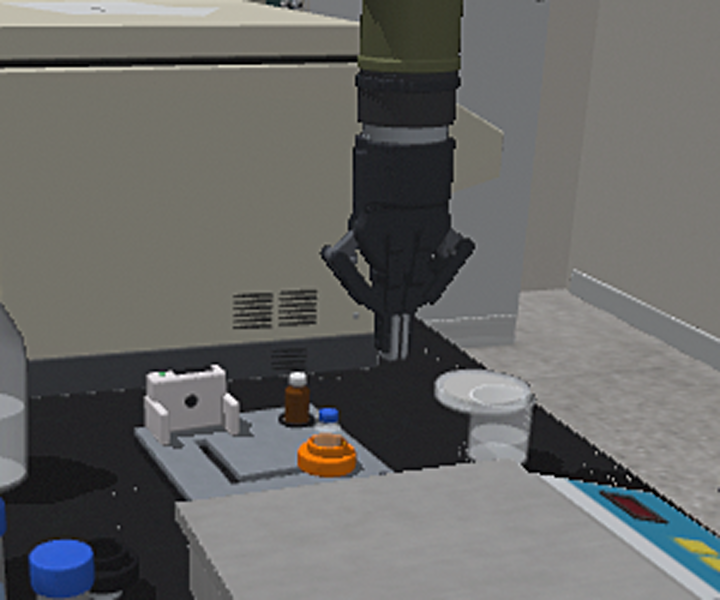

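The side view shows the gripper shut and clear of everything. The carrier stands at crop (327,455), and the beaker at (495,410) is well away. Next I descend behind the carrier.

Emit:
arm_command(
  plan=[
    [[-0.002, 0, 0.012, 0, 0, 0], [-0.0035, 0.001, 0.026, 0, 0, 0], [-0.0035, 0.001, 0.04, 0, 0, 0], [-0.0035, 0.001, 0.054, 0, 0, 0], [-0.0035, 0.001, 0.066, 0, 0, 0], [-0.0035, 0.001, 0.076, 0, 0, 0], [-0.0035, 0.001, 0.082, 0, 0, 0], [-0.0035, 0.001, 0.084, 0, 0, 0], [-0.0035, 0.001, 0.084, 0, 0, 0], [-0.0035, 0.001, 0.084, 0, 0, 0]],
  ],
)

```text
time_s: 3.03
tool_pos: [0.4537, -0.1299, 0.0279]
orientation: [0.0, 0.563, 0.826, 0.0]
contact_force: [0.0, -0.0, -0.2]
gripper_width: -0.0001
grip_force: 0.0
```

```bash
cat > st.py <<'E'
from h import *
s=manip.observe();print(s['time_s'],s['tool_pos'].round(4),wt(s['tool_pos']).round(1),"F track",(M.T@s['contact_force'][:2]).round(1),s['contact_force'][2].round(1))
E
python3 st.py
```

```text
3.0333 [ 0.4537 -0.1299  0.0279] [-88.9  33.1] F track [-0. -0.] -0.2
```

Emit:
arm_command(
  plan=[
    [[0.001, 0, 0.003, 0, 0, 0], [0.002, 0, 0.006, 0, 0, 0], [0.002, 0.002, 0.006, 0, 0, 0], [0.002, 0.004, 0.006, 0, 0, 0], [0.002, 0.006, 0.006, 0, 0, 0], [0.002, 0.008, 0.006, 0, 0, 0], [0.002, 0.01, 0.006, 0, 0, 0], [0.002, 0.012, 0.006, 0, 0, 0], [0.002, 0.014, 0.006, 0, 0, 0], [0.002, 0.016, 0.006, 0, 0, 0], [0.002, 0.018, 0.006, 0, 0, 0], [0.002, 0.02, 0.006, 0, 0, 0]],
  ],
)

```text
time_s: 4.03
tool_pos: [0.4709, -0.1206, 0.0212]
orientation: [-0.0, 0.563, 0.826, -0.0]
contact_force: [-0.6, -0.3, 0.9]
gripper_width: 0.0003
grip_force: 0.9
```

```bash
python3 st.py
```

```text
4.0333 [ 0.4709 -0.1206  0.0212] [-69.5  35.4] F track [-0.7 -0. ] 0.9
```

Emit:
arm_command(
  plan=[
    [[0, 0.002, 0, 0, 0, 0], [0, 0.0045, 0, 0, 0, 0], [0, 0.007, 0, 0, 0, 0], [0, 0.0095, 0, 0, 0, 0], [0, 0.012, 0, 0, 0, 0], [0, 0.0145, 0, 0, 0, 0], [0, 0.017, 0, 0, 0, 0], [0, 0.0195, 0, 0, 0, 0], [0, 0.022, 0, 0, 0, 0], [0, 0.0245, 0, 0, 0, 0], [0, 0.027, 0, 0, 0, 0], [0, 0.029, 0, 0, 0, 0]],
  ],
)

```text
time_s: 5.03
tool_pos: [0.4984, -0.1099, 0.0213]
orientation: [0.0, 0.563, 0.826, 0.0]
contact_force: [-1.3, 0.1, -0.1]
gripper_width: 0.0002
grip_force: 0.5
```

```bash
python3 st.py; python3 - <<'E'
from h import *
for n,b in(("top",(190,340,265,425)),("side",(200,300,260,420))):
    im=optics.camera(n)[b[0]:b[1],b[2]:b[3],::-1]; cv2.imwrite(f"pics/{n}3.png",cv2.resize(im,None,fx=4,fy=4,interpolation=cv2.INTER_CUBIC))
E
```

```text
5.0333 [ 0.4984 -0.1099  0.0213] [-40.   35.4] F track [-1.2  0.6] -0.1
```

View pics/side3.png

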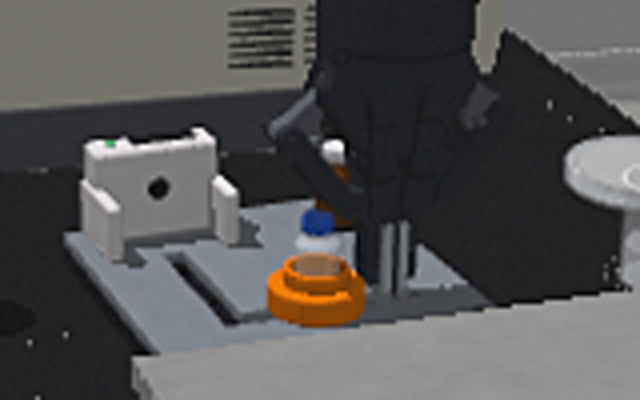

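The side view shows the fingers against the carrier's near side, with the vial upright and its cap at crop (318,222). The gripper link at (330,170) is above the cap.

```bash
python3 - <<'E'
from h import *
o=(260,200)
print("cap top",wt(unproj("side",crop2px((318,213),o),.065)),"puck rim centre",wt(unproj("side",crop2px((316,286),o),.031)))
E
```

```text
cap top [-3.59144826 32.3924785 ] puck rim centre [ 0.25330156 40.63703248]
```

Emit:
arm_command(
  plan=[
    [[0, 0.002, 0, 0, 0, 0], [0, 0.0045, 0, 0, 0, 0], [0, 0.007, 0, 0, 0, 0], [0, 0.0095, 0, 0, 0, 0], [0, 0.012, 0, 0, 0, 0], [0, 0.0145, 0, 0, 0, 0], [0, 0.017, 0, 0, 0, 0], [0, 0.0195, 0, 0, 0, 0], [0, 0.022, 0, 0, 0, 0], [0, 0.0245, 0, 0, 0, 0], [0, 0.027, 0, 0, 0, 0], [0, 0.029, 0, 0, 0, 0]],
  ],
)

```text
time_s: 6.13
tool_pos: [0.5254, -0.0994, 0.0213]
orientation: [0.0, 0.563, 0.826, 0.0]
contact_force: [-0.7, -0.5, 0.2]
gripper_width: 0.0003
grip_force: 0.6
```

```bash
python3 st.py
```

```text
6.1333 [ 0.5254 -0.0994  0.0213] [-11.   35.3] F track [-0.8 -0.2] 0.2
```

Emit:
arm_command(
  plan=[
    [[0, 0.0015, 0, 0, 0, 0], [0, 0.003, 0, 0, 0, 0], [0, 0.0045, 0, 0, 0, 0], [0, 0.006, 0, 0, 0, 0], [0, 0.007, 0, 0, 0, 0], [0, 0.008, 0, 0, 0, 0], [0, 0.009, 0, 0, 0, 0], [0, 0.01, 0, 0, 0, 0], [0, 0.011, 0, 0, 0, 0], [0, 0.012, 0, 0, 0, 0]],
  ],
)

```text
time_s: 6.97
tool_pos: [0.5364, -0.0951, 0.0213]
orientation: [0.0, 0.563, 0.826, 0.0]
contact_force: [-1.6, -0.7, 0.4]
gripper_width: -0.0004
grip_force: 0.6
```

```bash
python3 st.py
```

```text
6.9667 [ 0.5364 -0.0951  0.0213] [ 0.8 35.3] F track [-1.7 -0. ] 0.4
```

Emit:
arm_command(
  plan=[
    [[0, 0.0007, 0, 0, 0, 0], [0, 0.0014, 0, 0, 0, 0], [0, 0.002, 0, 0, 0, 0], [0, 0.0025, 0, 0, 0, 0]],
  ],
)

```text
time_s: 7.3
tool_pos: [0.5386, -0.0941, 0.0213]
orientation: [-0.0, 0.563, 0.826, -0.0]
contact_force: [-0.8, -0.9, 0.3]
gripper_width: 0.0
grip_force: 0.6
```

Emit:
arm_command(
  plan=[
    [[0, 0.0005, 0, 0, 0, 0], [0, 0.001, 0, 0, 0, 0], [0, 0.0015, 0, 0, 0, 0]],
  ],
)

```text
time_s: 7.55
tool_pos: [0.5397, -0.0937, 0.0212]
orientation: [-0.0, 0.563, 0.826, -0.0]
contact_force: [-2.2, -0.8, 0.8]
gripper_width: -0.0003
grip_force: 1.5
```

Emit:
arm_command(
  plan=[
    [[0, 0.0005, 0, 0, 0, 0], [0, 0.001, 0, 0, 0, 0], [0, 0.0015, 0, 0, 0, 0]],
  ],
)

```text
time_s: 7.8
tool_pos: [0.5401, -0.0935, 0.0211]
orientation: [-0.001, 0.563, 0.826, -0.001]
contact_force: [-5.6, -2.9, 4.2]
gripper_width: 0.0002
grip_force: 4.2
```

```bash
python3 st.py; python3 - <<'E'
from h import *
b=(200,300,260,420)
im=optics.camera("side")[b[0]:b[1],b[2]:b[3],::-1]; cv2.imwrite("pics/side4.png",cv2.resize(im,None,fx=4,fy=4,interpolation=cv2.INTER_CUBIC))
E
```

```text
7.8 [ 0.5401 -0.0935  0.0211] [ 4.8 35.4] F track [-6.3 -0.7] 4.2
```

View pics/side4.png

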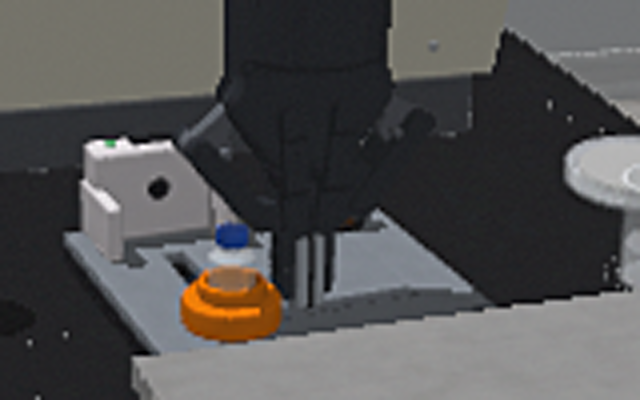

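The carrier is against the corner's outer wall: force has risen to 6 N, the TCP is at track x 4.8, and the vial is upright with its cap at crop (232,235). Now I back off and go round to its left side.

Emit:
arm_command(
  plan=[
    [[0, -0.004, 0, 0, 0, 0], [0, -0.012, 0, 0, 0, 0], [0.012, -0.014, 0, 0, 0, 0], [0.024, -0.014, 0, 0, 0, 0], [0.036, -0.013, 0, 0, 0, 0], [0.046, -0.01, 0, 0, 0, 0], [0.047, 0, 0, 0, 0, 0], [0.047, 0.012, 0, 0, 0, 0], [0.047, 0.024, 0, 0, 0, 0], [0.047, 0.032, 0, 0, 0, 0], [0.047, 0.036, 0, 0, 0, 0], [0.047, 0.036, 0, 0, 0, 0]],
  ],
)

```text
time_s: 8.85
tool_pos: [0.559, -0.0356, 0.0213]
orientation: [0.0, 0.563, 0.826, 0.0]
contact_force: [-0.2, 0.4, -0.1]
gripper_width: 0.0
grip_force: 0.0
```

```bash
python3 st.py
```

```text
8.85 [ 0.559  -0.0356  0.0213] [43.6 82.4] F track [-0.   0.4] -0.1
```

Emit:
arm_command(
  plan=[
    [[-0.002, -0.001, 0, 0, 0, 0], [-0.004, -0.002, 0, 0, 0, 0], [-0.006, -0.002, 0, 0, 0, 0], [-0.008, -0.002, 0, 0, 0, 0], [-0.01, -0.002, 0, 0, 0, 0], [-0.0115, -0.002, 0, 0, 0, 0], [-0.013, -0.002, 0, 0, 0, 0], [-0.0145, -0.002, 0, 0, 0, 0], [-0.016, -0.002, 0, 0, 0, 0], [-0.0175, -0.002, 0, 0, 0, 0], [-0.019, -0.002, 0, 0, 0, 0], [-0.02, -0.002, 0, 0, 0, 0]],
  ],
)

```text
time_s: 9.85
tool_pos: [0.5632, -0.0556, 0.0213]
orientation: [-0.0, 0.563, 0.826, 0.0]
contact_force: [-0.8, 1.5, 0.4]
gripper_width: -0.0005
grip_force: 0.9
```

```bash
python3 st.py
```

```text
9.85 [ 0.5632 -0.0556  0.0213] [40.2 62.3] F track [-0.2  1.7] 0.4
```

Emit:
arm_command(
  plan=[
    [[-0.002, 0, 0, 0, 0, 0], [-0.0045, 0, 0, 0, 0, 0], [-0.007, 0, 0, 0, 0, 0], [-0.0095, 0, 0, 0, 0, 0], [-0.012, 0, 0, 0, 0, 0], [-0.0145, 0, 0, 0, 0, 0], [-0.017, 0, 0, 0, 0, 0], [-0.0195, 0, 0, 0, 0, 0], [-0.022, 0, 0, 0, 0, 0], [-0.0245, 0, 0, 0, 0, 0], [-0.027, 0, 0, 0, 0, 0], [-0.029, 0, 0, 0, 0, 0]],
  ],
)

```text
time_s: 10.85
tool_pos: [0.5739, -0.0828, 0.0213]
orientation: [0.0, 0.563, 0.826, -0.0]
contact_force: [-0.7, 1.3, 1.7]
gripper_width: -0.0
grip_force: 0.8
```

```bash
python3 st.py; python3 - <<'E'
from h import *
b=(200,300,260,420)
im=optics.camera("side")[b[0]:b[1],b[2]:b[3],::-1]; cv2.imwrite("pics/side5.png",cv2.resize(im,None,fx=4,fy=4,interpolation=cv2.INTER_CUBIC))
E
```

```text
10.85 [ 0.5739 -0.0828  0.0213] [40.2 33.1] F track [-0.2  1.5] 1.7
```

View pics/side5.png

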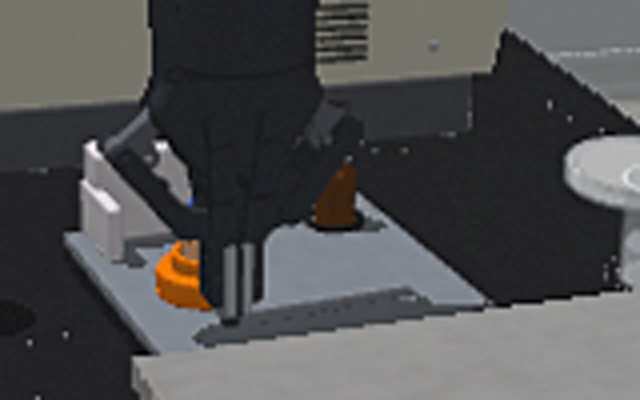

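The carrier, at crop (180,275), is moving along leg 2 ahead of the fingers. The vial is still in it, with its cap just visible at (190,200).

Emit:
arm_command(
  plan=[
    [[-0.002, 0, 0, 0, 0, 0], [-0.0045, 0, 0, 0, 0, 0], [-0.007, 0, 0, 0, 0, 0], [-0.0095, 0, 0, 0, 0, 0], [-0.012, 0, 0, 0, 0, 0], [-0.0145, 0, 0, 0, 0, 0], [-0.017, 0, 0, 0, 0, 0], [-0.0195, 0, 0, 0, 0, 0], [-0.022, 0, 0, 0, 0, 0], [-0.0245, 0, 0, 0, 0, 0], [-0.027, 0, 0, 0, 0, 0], [-0.029, 0, 0, 0, 0, 0]],
  ],
)

```text
time_s: 11.9
tool_pos: [0.5845, -0.1098, 0.0213]
orientation: [0.0, 0.563, 0.826, -0.0]
contact_force: [-0.4, 1.7, 2.3]
gripper_width: 0.0002
grip_force: 0.8
```

Emit:
arm_command(
  plan=[
    [[-0.0015, 0, 0, 0, 0, 0], [-0.003, 0, 0, 0, 0, 0], [-0.0045, 0, 0, 0, 0, 0], [-0.006, 0, 0, 0, 0, 0], [-0.007, 0, 0, 0, 0, 0], [-0.008, 0, 0, 0, 0, 0], [-0.009, 0, 0, 0, 0, 0], [-0.01, 0, 0, 0, 0, 0], [-0.011, 0, 0, 0, 0, 0]],
  ],
)

```text
time_s: 12.65
tool_pos: [0.5884, -0.1198, 0.0213]
orientation: [-0.0, 0.563, 0.826, -0.0]
contact_force: [-0.5, 1.1, 1.2]
gripper_width: 0.0003
grip_force: 0.8
```

```bash
python3 st.py
```

```text
12.65 [ 0.5884 -0.1198  0.0213] [40.2 -6.7] F track [-0.   1.2] 1.2
```

Emit:
arm_command(
  plan=[
    [[-0.0007, 0, 0, 0, 0, 0], [-0.0014, 0, 0, 0, 0, 0], [-0.002, 0, 0, 0, 0, 0], [-0.0025, 0, 0, 0, 0, 0], [-0.003, 0, 0, 0, 0, 0]],
  ],
)

```text
time_s: 13.07
tool_pos: [0.5895, -0.1226, 0.0213]
orientation: [-0.0, 0.563, 0.826, -0.0]
contact_force: [-0.4, 1.8, 0.8]
gripper_width: 0.0001
grip_force: 0.8
```

Emit:
arm_command(
  plan=[
    [[-0.0005, 0, 0, 0, 0, 0], [-0.001, 0, 0, 0, 0, 0], [-0.0015, 0, 0, 0, 0, 0]],
  ],
)

```text
time_s: 13.32
tool_pos: [0.59, -0.124, 0.0213]
orientation: [-0.0, 0.563, 0.826, -0.0]
contact_force: [-0.7, 1.5, 0.9]
gripper_width: -0.0003
grip_force: 0.8
```

```bash
python3 st.py
```

```text
13.3167 [ 0.59   -0.124   0.0213] [ 40.2 -11.2] F track [-0.1  1.6] 0.9
```

Emit:
arm_command(
  plan=[
    [[-0.0005, 0, 0, 0, 0, 0], [-0.001, 0, 0, 0, 0, 0], [-0.0015, 0, 0, 0, 0, 0]],
  ],
)

```text
time_s: 13.57
tool_pos: [0.5905, -0.125, 0.0213]
orientation: [-0.0, 0.563, 0.826, 0.0]
contact_force: [-1.4, 4.0, 2.1]
gripper_width: 0.0001
grip_force: 1.9
```

```bash
python3 st.py
```

```text
13.5667 [ 0.5905 -0.125   0.0213] [ 40.2 -12.3] F track [0.1 4.2] 2.1
```

Emit:
arm_command(
  plan=[
    [[-0.0005, 0, 0, 0, 0, 0], [-0.001, 0, 0, 0, 0, 0]],
  ],
)

```text
time_s: 13.73
tool_pos: [0.5905, -0.1252, 0.0212]
orientation: [-0.001, 0.563, 0.826, 0.001]
contact_force: [-3.1, 5.9, 3.4]
gripper_width: 0.0001
grip_force: 3.4
```

Force rose to about 6.7 N with no further travel, so the pin is at the slot's end. I back off sideways first, then lift.

Emit:
arm_command(
  plan=[
    [[0.004, 0, 0, 0, 0, 0], [0.014, 0, 0, 0, 0, 0], [0.03, 0, 0, 0, 0, 0], [0.05, 0, 0, 0, 0, 0], [0.07, 0, -0.01, 0, 0, 0], [0.09, 0, -0.035, 0, 0, 0], [0.105, -0.01, -0.065, 0, 0, 0], [0.12, -0.03, -0.095, 0, 0, 0], [0.135, -0.055, -0.12, 0, 0, 0], [0.15, -0.08, -0.14, 0, 0, 0], [0.16, -0.1, -0.15, 0, 0, 0], [0.17, -0.11, -0.15, 0, 0, 0]],
  ],
)

```text
time_s: 14.73
tool_pos: [0.4247, -0.0076, 0.1734]
orientation: [0.001, 0.563, 0.826, 0.001]
contact_force: [1.0, -0.1, -0.4]
gripper_width: -0.0001
grip_force: 0.0
```

```bash
python3 st.py; python3 - <<'E'
from h import *
a=cv2.resize(optics.camera("top")[190:340,265:425,::-1],None,fx=3,fy=3,interpolation=cv2.INTER_CUBIC)
b=cv2.resize(optics.camera("side")[215:290,260:360,::-1],None,fx=3,fy=3,interpolation=cv2.INTER_CUBIC)
o=np.zeros((450,780,3),np.uint8);o[:,:480]=a;o[:225,480:]=b;cv2.imwrite("pics/end.png",o)
E
```

```text
14.7333 [ 0.4247 -0.0076  0.1734] [-71.2 157.5] F track [ 0.9 -0.5] -0.4
```

View pics/end.png

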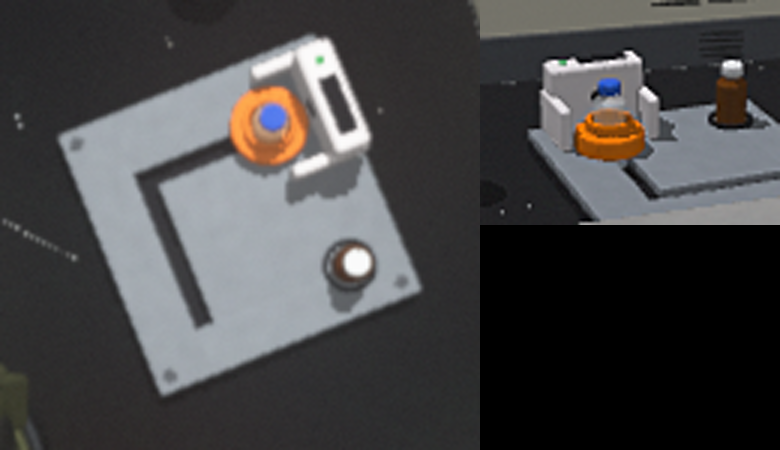

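The carrier is docked at the read head, at (268,125). The vial is upright and the spare vial has not moved. I'll check the number, then hand in.

```bash
python3 - <<'E'
from h import *
w=wt(unproj("top",crop2px((268,125),k=3),.031)); print(w, "want 40,-45..-46.5")
if np.hypot(w[0]-40,w[1]+45)<5:
    from plant import sign_off
    print(sign_off())
E
```

```text
[ 41.36521895 -45.70634509] want 40,-45..-46.5
the job is handed in; nothing more can be done
None
```

I pushed the carrier round the corner to the end of the slot and handed the job in. In the last pictures it is about 1.5 mm from the dock point with the vial upright and the robot clear, after about 15 s. No verdict came back.

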